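# Stretch a sprung stay to the jig's length mark and hold it

### The job

Check the spring of the loose telescoping stay on the length jig: drop the ring at its end over the jig's peg, so that the stay lies down on the board along it, then take the black handle of its plunger, pull it out against the spring until the plunger's pointed tip is level with the jig's marker, and finish while still holding it there, pulled out. Leave the marker as it is set and do not disturb the other things on the bench.

Things in the scene. Friction and masses are not known exactly. Their poses are not given: they have to be found in the camera images.
- stay: The loose sprung telescoping stay, 285 mm long when closed, 0.28 kg; starts lying flat on the bench beyond the jig. Square aluminium tube 140 x 24 x 24 mm, at one end a flat steel ring, at the other a sprung plunger. Origin: middle of the tube's underside (12 mm below its axis); x runs along the stay from ring to plunger tip, z up.
- tube_mid (a point): Middle of the stay's square tube (24 mm wide, 24 mm high, 140 mm long along x), half-way up; the place to lift the stay, close to its centre of mass.
- eye (a point): Centre of the steel ring at the stay's end, 100 mm from tube_mid against x. Ring 34 mm outside, hole 20 mm, 14 mm thick, its hole upright when the stay lies flat; its centre is 12 mm above the underside of the tube.
- handle (a point): Middle of the plunger's black plastic handle: a bar 16 mm wide, 20 mm high and 38 mm long along x, between two round steel collars 23 mm across and 6 mm thick. On the stay's axis; 100 mm from tube_mid with the plunger home.
- tip (a point): The pointed front end of the plunger, on the stay's axis, 60 mm in front of handle. Comes level with the marker when pulled out.
- plunger (a joint): How far the plunger is pulled out of the tube, m: 0 home, 0.09 fully out; an inner spring pulls it home with 4 N at 0 rising to 13 N at 0.09. Let go, it springs back.
- jig: The fixed length jig on the bench: plywood board 440 x 70 x 12 mm. Origin: centre of the underside; x along the board from the peg's end towards the marker's end (to the robot's left), z up. Its top is 12 mm above the bench. The stay belongs on its centre line, ring on the peg, tip towards the marker.
- peg (a point): Top of the jig's upright steel peg, 12 mm in diameter with a tapered top, 41 mm above the board's top; 180 mm from the board's centre against x, on the centre line. Axes as the jig's.
- marker_tip (a point): Point of the steel marker that sits on a short rail along the board's edge away from the robot (the jig's -y side), 16 mm beside the centre line and 16 mm above the board's top. Axes as the jig's: the plunger's tip is to reach the same x as this point. The marker is 22 mm along x and stands at most 26 mm over the board (clamp screw). With the ring on the peg it asks for about 40 to 75 mm of pull.
- hex_bolt: Bystander, to be left where it is. Steel bolt 70 mm long, head 24 mm, lying left of the jig. Origin under its middle.
- carpenter_pencil: Bystander, to be left where it is. Flat pencil 179 x 14 x 8 mm lying right of the stay. Origin under its middle.
- wood_block_0: Bystander, to be left where it is. Softwood offcut 36 x 55 x 36 mm, left of the stay. Origin under its middle.
- tape_measure: Bystander, to be left where it is. Tape measure 39 x 88 x 68 mm standing to the right of the jig. Origin under its middle.

How it is judged (in metres and radians):
On the way, in this order (a step that is already met when the one before it is completed fails the run):
1. the stay's ring is down over the peg, the plunger not yet pulled (horizontal distance between eye and peg below 0.01 m and z of eye in the frame of peg below -0.02 m and value of joint plunger below 0.015 m and height (world z) of tip below 0.045 m), for 0.2 s.
2. the plunger is pulled out so that its tip is level with the marker (horizontal distance between eye and peg below 0.01 m and z of eye in the frame of peg below -0.02 m and x of tip in the frame of marker_tip between -0.006 and 0.006 m and y of tip in the frame of marker_tip between -0.008 and 0.04 m and height (world z) of tip below 0.045 m and value of joint plunger above 0.025 m and contact force between the fingers and stay above 2 N and contact force between stay and jig above 4 N and velocity of joint plunger between -0.02 and 0.02 m/s), for 0.3 s.
At the end, for the whole second after the job is handed in: Ring down over the peg (centres within 10 mm, ring at least 20 mm below the peg's top); the gripper holds the plunger pulled out and still, tip within 6 mm of the marker's point along the board, within 24 mm of the board's centre line and under 45 mm above the bench (all of step 2); the arm keeps its last pose, push and grip.
It fails at once if the marker is shifted by more than 5 mm (distance of marker_tip from where it was at the start of the episode above 0.005 m).
It fails at once if the hex bolt is displaced by more than 30 mm (distance of hex_bolt from where it was at the start of the episode above 0.03 m).
It fails at once if the carpenter pencil is displaced by more than 30 mm (distance of carpenter_pencil from where it was at the start of the episode above 0.03 m).
It fails at once if the wood block is displaced by more than 30 mm (distance of wood_block_0 from where it was at the start of the episode above 0.03 m).
It fails at once if the tape measure is displaced by more than 30 mm (distance of tape_measure from where it was at the start of the episode above 0.03 m).
It also fails if it takes over 50 s, if anything falls off the work surface, if the arm or the gripper's body presses on something with over 40 N, if the wrist force passes 120 N, or if a joint passes its speed limit or range.

### The arm

A 6-joint arm with a two-finger parallel gripper is mounted at the origin on a cart in front of the work surface, level with it; the furniture and walls round the work are solid. World frame = base frame: x ahead of the robot, y to its left, z up, the work surface at z = 0. Lengths are in m, angles in degrees, forces in N, time in s.
With the tool pointing down it reaches from about 0.35 to 0.875 m from the base axis. Payload 4.2 kg.
Tool frame: the origin (TCP) lies midway between the tips of the shut fingers; the grasp point (between the pads) lies 19 mm behind it; z points along the fingers, y is the line along which they close (so a half turn about z gives the same grasp; the last joint's range is limited). The gripper opens to 87 mm and grips with 3 to 60 N. Pads are 19 mm wide; open, the fingers measure 117 mm over their backs; the gripper's body (75 mm by 190 mm) begins 51 mm behind the grasp point.
Start: joints at [85.749, 22.042, 0.453, 0, -68.411, -14.817], TCP at [0.204, 0.591, 0.2] pointing down, gripper open.
Joint ranges: [-179.83, 179.83], [-69.29, 118.12], [-61.27, 80.66], [-181.25, 117.63], [-171.15, -9.14], [-177.46, 177.46]. Speed limits (degrees/s): [159.86, 159.86, 180, 180, 180, 180].

### API

Orientations are given as a 3x3 rotation matrix whose columns are the frame's x, y, z axes.
In Python, from station import sense, capture, camera_params, finish_job gives the robot as it stands.
- The arm moves only by the tool drive_tool, never from a script. Its argument "rows" is a list of rows, each an object of numbers: "tx", "ty", "tz": the shift along the tool's x, y, z in cm; "ax", "ay", "az": the turn, a rotation vector about the tool's x, y, z in rad; "claw": the finger opening in cm, from 0 to 8.7. In form: [{"tx": .., "ty": .., "tz": .., "ax": .., "ay": .., "az": .., "claw": ..}, ...]. A call has 1 to 10 rows; each row shifts and turns the commanded pose from where the row before left it, along the tool's axes as they then stand; what a row does not reach is not made up. A row lasts 1/12 s, in which the tool goes at most 41.7 mm and 7.16 degrees, less where a joint would pass 70% of its speed; a pose out of reach is approached as far as the arm can. A call with a gripper value outside its range is refused whole. The fingers move at their own pace and stop on an object; the grip force is fixed at half the most. Time passes only in rows, so rows that do not move let the fingers close. It gives the time, the measured TCP pose, the force, the opening and the grip force at its end, in the units of the state.
- sense(): the state, without advancing time (a new reading comes with each control period).
- capture(name): name is "side" or "top"; returns (picture, depth): 420x560x3 uint8, red, green, blue; 420x560 float32, m along the optical axis (not along the pixel's ray), 0 where there is no reading.
- camera_params(name): a dict with "intrinsics" (3x3 intrinsics, pixels), "k1" (the pictures are not rectified: a ray, as slopes to the right and down, at radius r is drawn at 1 + k1 r^2 times it, then the intrinsics apply), "R" (3x3) and "t" (3): a world point X has camera coordinates R X + t. Camera axes: x right, y down, z forward; pixel columns grow to the right and rows downward; lengths in m; the calibration is good to about 2 mm. A picture is of the moment at which its call begins. camera_params takes no time and is no camera call.
- finish_job(): hands the job in; it is judged then, once.
The state is a dict: "time_s": time; "joints": joint angles; "joint_velocities": joint speeds; "effort": joint torques, N m; "tcp_pos": TCP position; "ee_rot": TCP orientation; "wrist_force": force on the tool from outside, world axes, zero at the start; "moment": the same for the moment, N m; "gripper_width": opening from 0.0 (shut) to 1.0 (fully open); "gripper_force": force on a finger pad.
Only numpy, scipy, OpenCV 4.12 (cv2) and the standard library are available. Lean on these libraries where they do the work, as an engineer would, in place of code of your own. Each camera call takes 0.05 s, during which the arm holds its last target. There are 200 camera calls.

## Working session

There is one attempt and no reset: what is moved stays moved. The work goes in short steps, Python scripts to look and compute and a tool call to move; the robot and the scene stay as the last step left them, time stands still between calls to the robot, and variables do not carry over. Pictures are saved under pics/ and viewed, at most 10 in all, crops included, and the job is handed in when it is done.

Besides the shell and the picture viewer there is one more tool, called as name(argument=value, ...), one argument or row to a line, values as JSON. drive_tool: Moves the arm, as the interface text tells. Its arguments: {"type":"object","properties":{"rows":{"type":"array"}},"required":["rows"]}

```bash
mkdir -p pics; cat > h.py <<'E'
import numpy as np, cv2
from station import sense, capture, camera_params
def ray(cam,u,v):
    p=camera_params(cam);K=np.array(p["intrinsics"]);R=np.array(p["R"]);t=np.array(p["t"])
    d=np.array([(u-K[0,2])/K[0,0],(v-K[1,2])/K[1,1]]);s=d.copy()
    for _ in range(20): s=d/(1+p["k1"]*(s@s))
    return -R.T@t, R.T@np.array([s[0],s[1],1.])
def onz(cam,u,v,z):
    o,d=ray(cam,u,v);return o+d*(z-o[2])/d[2]
def atd(cam,u,v,dep):
    o,d=ray(cam,u,v);return o+d*dep
def proj(cam,X):
    p=camera_params(cam);K=np.array(p["intrinsics"])
    c=np.array(p["R"])@np.array(X)+np.array(p["t"]);s=c[:2]/c[2];s=s*(1+p["k1"]*(s@s))
    return K[0,0]*s[0]+K[0,2],K[1,1]*s[1]+K[1,2]
E
python3 - <<'E'
from h import *
for c in ("top","side"):
    im,d=capture(c);cv2.imwrite(f"pics/{c}0.png",im[:,:,::-1]);np.savez(f"{c}0.npz",im=im,d=d)
    o,r=ray(c,280,210);print(c,o.round(3),r.round(3))
s=sense();print(s["time_s"],s["tcp_pos"],np.round(s["ee_rot"],3))
E
```

```text
top [ 0.529 -0.005  1.276] [ 0.049 -0.014 -0.999]
side [0.622 1.25  0.589] [ 0.001 -0.932 -0.364]
0.1 [0.20396055 0.59017806 0.19887373] [[ 0.945 -0.327 -0.001]
 [-0.327 -0.945 -0.002]
 [ 0.     0.002 -1.   ]]
```

View pics/top0.png

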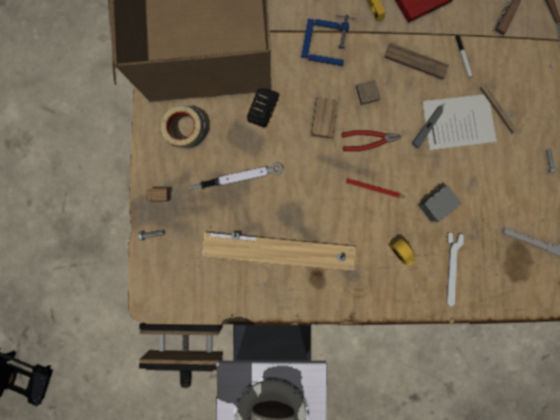

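View pics/side0.png

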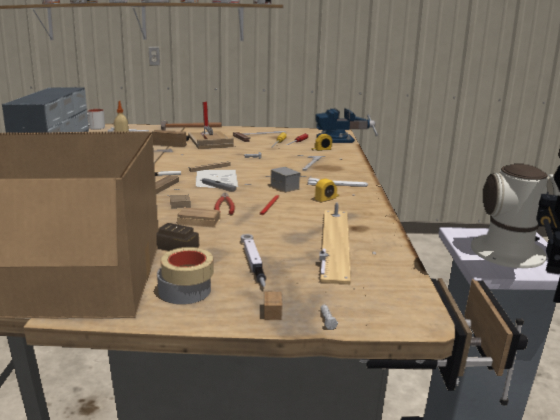

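The top view shows the stay, ring at (277,169), tube at about (215–270,176), handle at (209,184) and tip at (193,188). The jig board runs from (204,245) to (355,257), with its peg at (342,257) and marker near (237,235). I'll zoom in on these next.

```bash
python3 - <<'E'
from h import *
z=np.load("top0.npz");im,d=z["im"],z["d"]
c=im[155:285,130:370,::-1];cv2.imwrite("pics/c1.png",cv2.resize(c,(800,433),interpolation=cv2.INTER_CUBIC))
z=np.load("side0.npz");c=z["im"][195:345,220:370,::-1];cv2.imwrite("pics/c2.png",cv2.resize(c,(600,600),interpolation=cv2.INTER_CUBIC))
hsv=cv2.cvtColor(im,cv2.COLOR_RGB2HSV)
# board via depth height
H=np.zeros(d.shape);P=np.zeros(d.shape+(3,))
for v in range(150,290):
    for u in range(130,370):
        P[v,u]=atd("top",u,v,d[v,u])
H=P[...,2]
np.save("P.npy",P)
for n,(u0,u1,v0,v1) in dict(board=(195,365,225,275),stay=(185,290,158,195)).items():
    m=np.zeros(H.shape,np.uint8);m[v0:v1,u0:u1]=(H[v0:v1,u0:u1]>0.006)
    pts=np.argwhere(m)[:,::-1].astype(np.float32)
    print(n,m.sum(),cv2.minAreaRect(pts), np.percentile(H[m>0],[5,50,95,100]).round(3))
E
```

```text
Traceback (most recent call last):
  File "h.py", line 11, in atd
    o,d=ray(cam,u,v);return o+d*dep
        ~~~^^^^^^^^^
  File "h.py", line 4, in ray
    p=camera_params(cam);K=np.array(p["intrinsics"]);R=np.array(p["R"]);t=np.array(p["t"])
ValueError: time passes only in moves, steps and waits
```

View pics/c1.png

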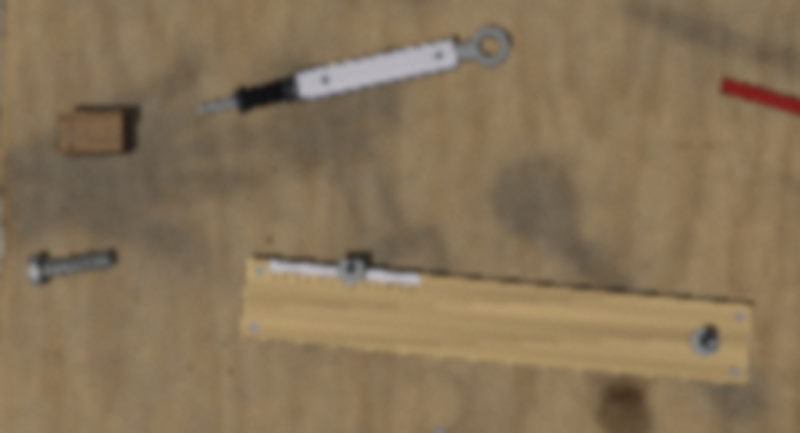

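View pics/c2.png

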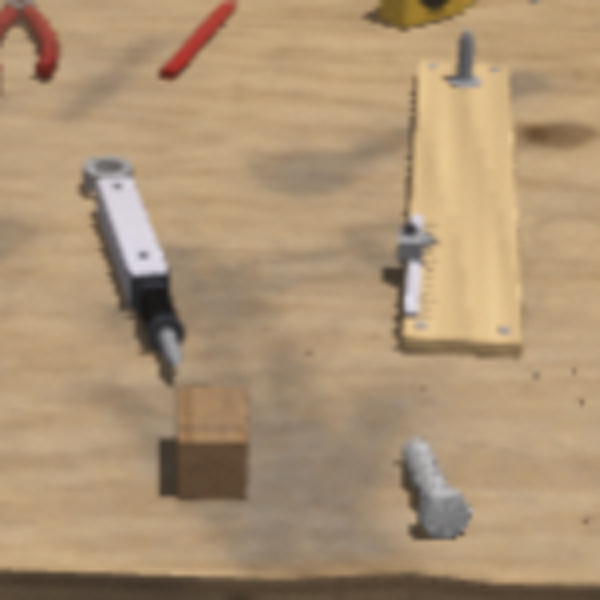

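The top crop shows the ring centre at (490,46), tube from (297,87) to (457,52), tip at (200,108), board corners at (247,257), (752,303), (747,382) and (242,337), and the peg at about (706,339). In the side crop, the marker point is at (436,241), the peg top at (466,35), the ring at (107,170) and the stay tip at (174,380).

```bash
python3 - <<'E'
s=open("h.py").read().replace("from station import sense, capture, camera_params","from station import sense, capture, camera_params as _cp\nfrom functools import lru_cache\ncamera_params=lru_cache(None)(_cp)")
open("h.py","w").write(s)
E
python3 - <<'E'
from h import *
z=np.load("top0.npz");im,d=z["im"],z["d"]
P=np.zeros(d.shape+(3,))
for v in range(150,290):
    for u in range(130,370): P[v,u]=atd("top",u,v,d[v,u])
H=P[...,2]
hsv=cv2.cvtColor(im,cv2.COLOR_RGB2HSV)
for n,(u0,u1,v0,v1),t in (("board",(195,365,225,275),.006),("stay",(185,290,158,195),.006),("tube",(185,290,158,195),.02)):
    m=np.zeros(H.shape,np.uint8);m[v0:v1,u0:u1]=(H[v0:v1,u0:u1]>t)
    q=P[m>0][:,:2].astype(np.float32); r=cv2.minAreaRect(q)
    print(n,m.sum(),np.round(r[0],4),np.round(r[1],4),r[2],np.percentile(H[m>0],[5,50,95,100]).round(3))
w=np.zeros(H.shape,np.uint8);w[158:195,185:290]=((hsv[...,1]<45)&(hsv[...,2]>150))[158:195,185:290]
q=np.array([onz("top",u,v,.024)[:2] for v,u in np.argwhere(w)],np.float32);print("white",len(q),cv2.minAreaRect(q))
def T(cx,cy,z): return onz("top",130+(cx+.5)*.3-.5,155+(cy+.5)*.3-.5,z).round(4)
def S(cx,cy,z): return onz("side",220+(cx+.5)/4-.5,195+(cy+.5)/4-.5,z).round(4)
print("ring",T(490,46,.019),S(107,165,.019)); print("tube ends",T(297,87,.024),T(457,52,.024)); print("tip",T(200,108,.012),S(174,380,.012))
print("corners",[T(*c,.012) for c in((247,257),(752,303),(747,382),(242,337))])
print("peg T top",T(710,333,.053),"base",S(466,80,.012),"S top",S(466,35,.053))
print("marker S",S(436,241,.028),"T",T(352,276,.028))
E
```

```text
board 3723 [ 0.4734 -0.012 ] [0.1293 0.4558] 2.513033390045166 [0.008 0.011 0.017 1.276]
stay 714 [0.6767 0.0746] [0.2772 0.1905] 62.763092041015625 [0.012 0.022 0.027 1.276]
tube 475 [0.6707 0.0663] [0.2633 0.1783] 60.76048278808594 [0.021 0.023 0.028 1.276]
white 341 ((0.6891404390335083, 0.08456675708293915), (0.022823374718427658, 0.13592620193958282), 12.840862274169922)
ring [ 0.7092 -0.0123  0.019 ] [ 0.7113 -0.0129  0.019 ]
tube ends [0.6723 0.1532 0.024 ] [0.7031 0.0161 0.024 ]
tip [0.655 0.239 0.012] [0.6555 0.2556 0.012 ]
corners [array([0.5263, 0.1962, 0.012 ]), array([ 0.4889, -0.2393,  0.012 ]), array([ 0.421 , -0.2349,  0.012 ]), array([0.4574, 0.1997, 0.012 ])]
peg T top [ 0.4652 -0.1965  0.053 ] base [ 0.4549 -0.2021  0.012 ] S top [ 0.4588 -0.1889  0.053 ]
marker S [0.5016 0.1062 0.028 ] T [0.5108 0.104  0.028 ]
```

Tube-mid is at about (0.689, 0.085), and the stay's axis points along (-0.221, 0.975). The ring cross-checks between both views at (0.711, -0.013). The jig's axis is along (0.0845, 0.996), the peg is at about (0.458, -0.199), and the marker is about 0.308 m from the peg, so the pull needed is about 48 mm. I'll move over the stay.

drive_tool(
  rows=[
    {"tx": 1.5,"ty": 0.8,"claw": 6},
    {"tx": 3,"ty": 1.5,"claw": 6},
    {"tx": 3.2,"ty": 1.65,"claw": 6},
    {"tx": 3.2,"ty": 1.65,"claw": 6},
    {"tx": 3.2,"ty": 1.65,"claw": 6},
    {"tx": 3.2,"ty": 1.65,"claw": 6},
    {"tx": 3.2,"ty": 1.65,"claw": 6},
    {"tx": 3.2,"ty": 1.65,"claw": 6},
    {"tx": 3.2,"ty": 1.65,"claw": 6},
    {"tx": 3.2,"ty": 1.65,"claw": 6},
  ],
)

```text
invalid input at $.rows[0]: expected keys tx, ty, tz, ax, ay, az, claw
```

drive_tool(
  rows=[
    {"tx": 3.2,"ty": 1.65,"claw": 6},
    {"tx": 3.2,"ty": 1.65,"claw": 6},
    {"tx": 3.2,"ty": 1.65,"claw": 6},
    {"tx": 3.2,"ty": 1.65,"claw": 6},
    {"tx": 3.2,"ty": 1.65,"claw": 6},
    {"tx": 3.2,"ty": 1.65,"claw": 6},
    {"tx": 3.2,"ty": 1.65,"claw": 6},
    {"tx": 3.2,"ty": 1.65,"claw": 6},
    {"tx": 3.2,"ty": 1.6,"claw": 6},
    {"tx": 1.5,"ty": 0.8,"claw": 6},
  ],
)

```text
invalid input at $.rows[0]: expected keys tx, ty, tz, ax, ay, az, claw
```

drive_tool(
  rows=[
    {"az": 0.1,"claw": 6},
    {"az": 0.105,"claw": 6},
    {"az": 0.105,"claw": 6},
    {"az": 0.105,"claw": 6},
    {"az": 0.1,"claw": 6},
    {"az": 0.1,"claw": 6},
    {"az": 0.1,"claw": 6},
    {"az": 0.1,"claw": 6},
    {"az": 0.1,"claw": 6},
    {"az": 0.1,"claw": 6},
  ],
)

```text
invalid input at $.rows[0]: expected keys tx, ty, tz, ax, ay, az, claw
```

All keys are required in every row.

drive_tool(
  rows=[
    {"tx": 1.5,"ty": 0.8,"tz": 0,"ax": 0,"ay": 0,"az": 0,"claw": 6},
    {"tx": 3,"ty": 1.5,"tz": 0,"ax": 0,"ay": 0,"az": 0,"claw": 6},
    {"tx": 3.2,"ty": 1.65,"tz": 0,"ax": 0,"ay": 0,"az": 0,"claw": 6},
    {"tx": 3.2,"ty": 1.65,"tz": 0,"ax": 0,"ay": 0,"az": 0,"claw": 6},
    {"tx": 3.2,"ty": 1.65,"tz": 0,"ax": 0,"ay": 0,"az": 0,"claw": 6},
    {"tx": 3.2,"ty": 1.65,"tz": 0,"ax": 0,"ay": 0,"az": 0,"claw": 6},
    {"tx": 3.2,"ty": 1.65,"tz": 0,"ax": 0,"ay": 0,"az": 0,"claw": 6},
    {"tx": 3.2,"ty": 1.65,"tz": 0,"ax": 0,"ay": 0,"az": 0,"claw": 6},
    {"tx": 3.2,"ty": 1.65,"tz": 0,"ax": 0,"ay": 0,"az": 0,"claw": 6},
    {"tx": 3.2,"ty": 1.65,"tz": 0,"ax": 0,"ay": 0,"az": 0,"claw": 6},
  ],
)

```text
time_s: 0.93
tcp_pos: [0.4388, 0.3435, 0.1997]
ee_rot: [[0.945, -0.327, -0.0], [-0.327, -0.945, -0.0], [-0.0, 0.001, -1.0]]
wrist_force: [0.3, 0.9, -0.1]
gripper_width: 0.69
gripper_force: 0.0
```

drive_tool(
  rows=[
    {"tx": 3.2,"ty": 1.65,"tz": 0,"ax": 0,"ay": 0,"az": 0,"claw": 6},
    {"tx": 3.2,"ty": 1.65,"tz": 0,"ax": 0,"ay": 0,"az": 0,"claw": 6},
    {"tx": 3.2,"ty": 1.65,"tz": 0,"ax": 0,"ay": 0,"az": 0,"claw": 6},
    {"tx": 3.2,"ty": 1.65,"tz": 0,"ax": 0,"ay": 0,"az": 0,"claw": 6},
    {"tx": 3.2,"ty": 1.65,"tz": 0,"ax": 0,"ay": 0,"az": 0,"claw": 6},
    {"tx": 3.2,"ty": 1.65,"tz": 0,"ax": 0,"ay": 0,"az": 0,"claw": 6},
    {"tx": 3.2,"ty": 1.65,"tz": 0,"ax": 0,"ay": 0,"az": 0,"claw": 6},
    {"tx": 3.2,"ty": 1.65,"tz": 0,"ax": 0,"ay": 0,"az": 0,"claw": 6},
    {"tx": 3.2,"ty": 1.6,"tz": 0,"ax": 0,"ay": 0,"az": 0,"claw": 6},
    {"tx": 1.5,"ty": 0.8,"tz": 0,"ax": 0,"ay": 0,"az": 0,"claw": 6},
  ],
)

```text
time_s: 1.77
tcp_pos: [0.675, 0.0954, 0.1988]
ee_rot: [[0.944, -0.33, -0.001], [-0.33, -0.944, -0.001], [-0.001, 0.001, -1.0]]
wrist_force: [1.4, 0.5, -0.6]
gripper_width: 0.691
gripper_force: 0.0
```

drive_tool(
  rows=[
    {"tx": 0,"ty": 0,"tz": 0,"ax": 0,"ay": 0,"az": 0.1,"claw": 6},
    {"tx": 0,"ty": 0,"tz": 0,"ax": 0,"ay": 0,"az": 0.105,"claw": 6},
    {"tx": 0,"ty": 0,"tz": 0,"ax": 0,"ay": 0,"az": 0.105,"claw": 6},
    {"tx": 0,"ty": 0,"tz": 0,"ax": 0,"ay": 0,"az": 0.105,"claw": 6},
    {"tx": 0,"ty": 0,"tz": 0,"ax": 0,"ay": 0,"az": 0.1,"claw": 6},
    {"tx": 0,"ty": 0,"tz": 0,"ax": 0,"ay": 0,"az": 0.1,"claw": 6},
    {"tx": 0,"ty": 0,"tz": 0,"ax": 0,"ay": 0,"az": 0.1,"claw": 6},
    {"tx": 0,"ty": 0,"tz": 0,"ax": 0,"ay": 0,"az": 0.1,"claw": 6},
    {"tx": 0,"ty": 0,"tz": 0,"ax": 0,"ay": 0,"az": 0.1,"claw": 6},
    {"tx": 0,"ty": 0,"tz": 0,"ax": 0,"ay": 0,"az": 0.1,"claw": 6},
  ],
)

```text
time_s: 2.6
tcp_pos: [0.6728, 0.0986, 0.1994]
ee_rot: [[0.216, -0.976, -0.001], [-0.976, -0.216, -0.0], [-0.0, 0.001, -1.0]]
wrist_force: [-0.0, 0.8, 0.1]
gripper_width: 0.69
gripper_force: 0.0
```

drive_tool(
  rows=[
    {"tx": 0.9,"ty": -0.6,"tz": 1,"ax": 0,"ay": 0,"az": 0,"claw": 6},
    {"tx": 0.8,"ty": -0.7,"tz": 2,"ax": 0,"ay": 0,"az": 0.005,"claw": 6},
    {"tx": 0,"ty": 0,"tz": 3,"ax": 0,"ay": 0,"az": 0,"claw": 6},
    {"tx": 0,"ty": 0,"tz": 3,"ax": 0,"ay": 0,"az": 0,"claw": 6},
    {"tx": 0,"ty": 0,"tz": 3,"ax": 0,"ay": 0,"az": 0,"claw": 6},
    {"tx": 0,"ty": 0,"tz": 2.5,"ax": 0,"ay": 0,"az": 0,"claw": 6},
    {"tx": 0,"ty": 0,"tz": 2,"ax": 0,"ay": 0,"az": 0,"claw": 6},
    {"tx": 0,"ty": 0,"tz": 1.5,"ax": 0,"ay": 0,"az": 0,"claw": 6},
    {"tx": 0,"ty": 0,"tz": 0.7,"ax": 0,"ay": 0,"az": 0,"claw": 6},
    {"tx": 0,"ty": 0,"tz": 0.4,"ax": 0,"ay": 0,"az": 0,"claw": 6},
  ],
)

```text
time_s: 3.43
tcp_pos: [0.6889, 0.0845, 0.0065]
ee_rot: [[0.217, -0.976, -0.003], [-0.976, -0.217, -0.001], [0.0, 0.003, -1.0]]
wrist_force: [0.3, -0.6, -0.3]
gripper_width: 0.69
gripper_force: 0.0
```

drive_tool(
  rows=[
    {"tx": 0,"ty": 0,"tz": 0,"ax": 0,"ay": 0,"az": 0,"claw": 6},
    {"tx": 0,"ty": 0,"tz": 0,"ax": 0,"ay": 0,"az": 0,"claw": 6},
  ],
)

```text
time_s: 3.6
tcp_pos: [0.6906, 0.0855, 0.0095]
ee_rot: [[0.217, -0.976, 0.001], [-0.976, -0.217, 0.0], [0.0, -0.001, -1.0]]
wrist_force: [-0.0, 1.1, 0.1]
gripper_width: 0.686
gripper_force: 0.0
```

drive_tool(
  rows=[
    {"tx": 0,"ty": 0,"tz": 0.3,"ax": 0,"ay": 0,"az": 0,"claw": 4},
    {"tx": 0,"ty": 0,"tz": 0,"ax": 0,"ay": 0,"az": 0,"claw": 3},
    {"tx": 0,"ty": 0,"tz": 0,"ax": 0,"ay": 0,"az": 0,"claw": 2},
    {"tx": 0,"ty": 0,"tz": 0,"ax": 0,"ay": 0,"az": 0,"claw": 1},
    {"tx": 0,"ty": 0,"tz": 0,"ax": 0,"ay": 0,"az": 0,"claw": 1},
    {"tx": 0,"ty": 0,"tz": 0,"ax": 0,"ay": 0,"az": 0,"claw": 1},
    {"tx": 0,"ty": 0,"tz": 0,"ax": 0,"ay": 0,"az": 0,"claw": 1},
  ],
)

```text
time_s: 4.18
tcp_pos: [0.6899, 0.0858, 0.006]
ee_rot: [[0.216, -0.976, 0.0], [-0.976, -0.216, 0.0], [-0.0, -0.0, -1.0]]
wrist_force: [0.5, 0.4, 0.6]
gripper_width: 0.246
gripper_force: 0.0
```

drive_tool(
  rows=[
    {"tx": 0,"ty": 0,"tz": 0,"ax": 0,"ay": 0,"az": 0,"claw": 1},
    {"tx": 0,"ty": 0,"tz": -1,"ax": 0,"ay": 0,"az": 0,"claw": 1},
    {"tx": 0,"ty": 0,"tz": -1.5,"ax": 0,"ay": 0,"az": 0,"claw": 1},
    {"tx": 0,"ty": 0,"tz": -2,"ax": 0,"ay": 0,"az": 0,"claw": 1},
    {"tx": 0,"ty": 0,"tz": -2,"ax": 0,"ay": 0,"az": 0,"claw": 1},
    {"tx": 0,"ty": 0,"tz": -2,"ax": 0,"ay": 0,"az": 0,"claw": 1},
    {"tx": 0,"ty": 0,"tz": -1.5,"ax": 0,"ay": 0,"az": 0,"claw": 1},
    {"tx": 0,"ty": 0,"tz": 0,"ax": 0,"ay": 0,"az": 0,"claw": 1},
    {"tx": 0,"ty": 0,"tz": 0,"ax": 0,"ay": 0,"az": 0,"claw": 1},
  ],
)

```text
time_s: 4.93
tcp_pos: [0.6904, 0.086, 0.1075]
ee_rot: [[0.216, -0.976, 0.003], [-0.976, -0.216, 0.001], [-0.001, -0.003, -1.0]]
wrist_force: [0.0, 1.1, -0.0]
gripper_width: 0.116
gripper_force: 0.0
```

```bash
python3 - <<'E'
from h import *
im,d=capture("side");np.savez("side1.npz",im=im,d=d)
c=im[150:350,200:400,::-1];cv2.imwrite("pics/s1.png",cv2.resize(c,(600,600),interpolation=cv2.INTER_CUBIC))
im,d=capture("top");np.savez("top1.npz",im=im,d=d)
E
```

```text
(no output)
```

View pics/s1.png

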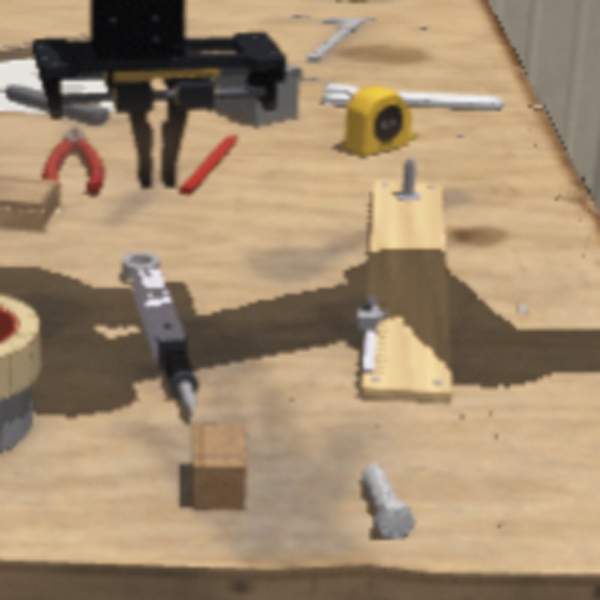

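The gripper came up empty. The stay is unmoved, with its ring at full-frame (247,238) and tip at (263,288). I'll check where the fingers really appear against the calibration.

```bash
python3 - <<'E'
from h import *
for X in ((.6904,.086,.1075),(.689,.0846,.012),(.711,-.013,.019)): print(X,np.round(proj("side",X),1),np.round(proj("top",X),1))
im=np.load("side1.npz")["im"]
a=cv2.resize(im[195:295,225:285,::-1],(360,600),interpolation=cv2.INTER_CUBIC)
b=cv2.resize(np.load("top1.npz")["im"][120:240,180:330,::-1],(440,352),interpolation=cv2.INTER_CUBIC)
o=np.zeros((600,800,3),np.uint8);o[:,:360]=a;o[:352,360:]=b;cv2.imwrite("pics/t1.png",o)
E
```

```text
(0.6904, 0.086, 0.1075) [252.1 219.5] [240.1 170.5]
(0.689, 0.0846, 0.012) [252.5 254.7] [243.1 175.6]
(0.711, -0.013, 0.019) [246.5 235.9] [276.9 167.8]
```

View pics/t1.png

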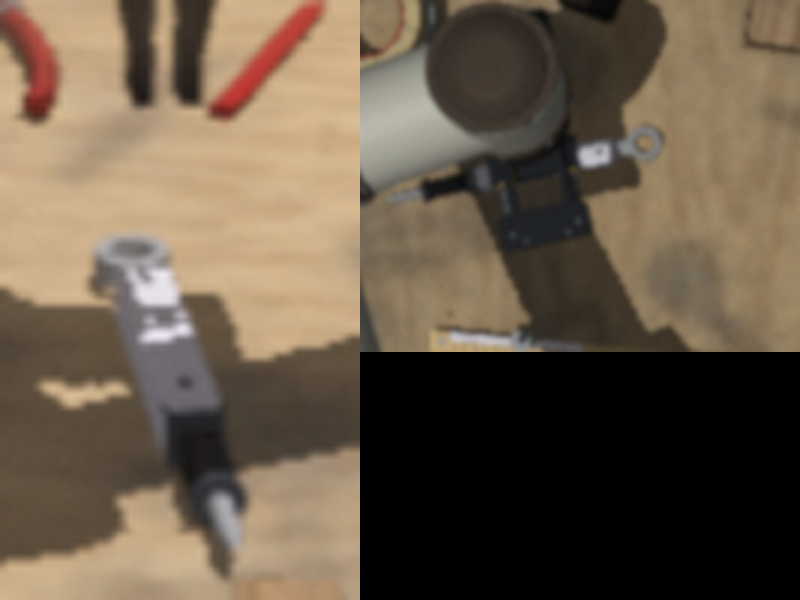

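The fingertips show at (252.5,212), while the reported TCP projects to (252,219.5), so the real tips look about 20 mm higher. That matches the fingers closing over the tube's top. I'll verify with depth.

```bash
python3 - <<'E'
from h import *
d=np.load("side1.npz")["d"]
for v in (206,209,210,211,212,213):
    print(v,[atd("side",u,v,d[v,u]).round(3).tolist() for u in (247,249,255,257)])
print("ring/tube check",[atd("side",u,v,d[v,u]).round(3).tolist() for u,v in((247,239),(252,250),(252,256))])
s=sense();print(s["tcp_pos"],s["gripper_width"],s["joints"])
E
```

```text
206 [[0.702, 0.093, 0.145], [0.698, 0.095, 0.146], [0.683, 0.094, 0.146], [0.679, 0.091, 0.145]]
209 [[0.703, 0.09, 0.136], [0.697, 0.098, 0.139], [0.683, 0.094, 0.138], [0.679, 0.093, 0.138]]
210 [[0.702, 0.095, 0.135], [0.697, 0.098, 0.137], [0.683, 0.093, 0.135], [0.678, 0.097, 0.137]]
211 [[0.702, 0.097, 0.134], [0.697, 0.097, 0.134], [0.683, 0.092, 0.132], [0.678, 0.094, 0.133]]
212 [[0.725, -0.229, 0.002], [0.697, 0.097, 0.131], [0.683, 0.097, 0.132], [0.694, -0.234, 0.0]]
213 [[0.725, -0.225, -0.0], [0.719, -0.228, -0.001], [0.7, -0.225, 0.0], [0.694, -0.23, -0.001]]
ring/tube check [[0.709, 0.002, 0.017], [0.69, 0.084, 0.025], [0.688, 0.116, 0.024]]
[0.68901767 0.08561898 0.10497605] 0.1164043348447703 [ 2.03747101e+01  3.27666652e+01  4.24717443e+00 -3.46435329e-02
 -6.15825739e+01 -7.88477522e+00]
```

Depth puts the tips at z≈0.131, against a reported 0.106, so the tips sit about 24 mm above the reported TCP. Horizontally it agrees. I'll allow for this offset, re-open and go lower with force checks.

drive_tool(
  rows=[
    {"tx": 0,"ty": 0,"tz": 0,"ax": 0,"ay": 0,"az": 0,"claw": 6},
    {"tx": 0,"ty": 0,"tz": 0,"ax": 0,"ay": 0,"az": 0,"claw": 6},
    {"tx": 0,"ty": 0,"tz": 0.5,"ax": 0,"ay": 0,"az": 0,"claw": 6},
    {"tx": 0,"ty": 0,"tz": 1,"ax": 0,"ay": 0,"az": 0,"claw": 6},
    {"tx": 0,"ty": 0,"tz": 1.5,"ax": 0,"ay": 0,"az": 0,"claw": 6},
    {"tx": 0,"ty": 0,"tz": 2,"ax": 0,"ay": 0,"az": 0,"claw": 6},
    {"tx": 0,"ty": 0,"tz": 2,"ax": 0,"ay": 0,"az": 0,"claw": 6},
    {"tx": 0,"ty": 0,"tz": 1.5,"ax": 0,"ay": 0,"az": 0,"claw": 6},
    {"tx": 0,"ty": 0,"tz": 1,"ax": 0,"ay": 0,"az": 0,"claw": 6},
    {"tx": 0,"ty": 0,"tz": 0.5,"ax": 0,"ay": 0,"az": 0,"claw": 6},
  ],
)

```text
time_s: 5.87
tcp_pos: [0.6884, 0.0853, 0.0029]
ee_rot: [[0.216, -0.976, -0.004], [-0.976, -0.216, -0.001], [0.0, 0.004, -1.0]]
wrist_force: [0.1, 0.3, 0.6]
gripper_width: 0.674
gripper_force: 0.0
```

drive_tool(
  rows=[
    {"tx": 0,"ty": 0,"tz": 0.5,"ax": 0,"ay": 0,"az": 0,"claw": 6},
    {"tx": 0,"ty": 0,"tz": 0.5,"ax": 0,"ay": 0,"az": 0,"claw": 6},
    {"tx": 0,"ty": 0,"tz": 0.4,"ax": 0,"ay": 0,"az": 0,"claw": 6},
    {"tx": 0,"ty": 0,"tz": 0.3,"ax": 0,"ay": 0,"az": 0,"claw": 6},
    {"tx": 0,"ty": 0,"tz": 0,"ax": 0,"ay": 0,"az": 0,"claw": 6},
  ],
)

```text
time_s: 6.28
tcp_pos: [0.6897, 0.0857, -0.0114]
ee_rot: [[0.216, -0.976, -0.0], [-0.976, -0.216, -0.0], [-0.0, 0.0, -1.0]]
wrist_force: [-0.4, 0.1, -0.1]
gripper_width: 0.688
gripper_force: 0.0
```

drive_tool(
  rows=[
    {"tx": 0,"ty": 0,"tz": 0.3,"ax": 0,"ay": 0,"az": 0,"claw": 4.5},
    {"tx": 0,"ty": 0,"tz": 0.2,"ax": 0,"ay": 0,"az": 0,"claw": 3.5},
    {"tx": 0,"ty": 0,"tz": 0,"ax": 0,"ay": 0,"az": 0,"claw": 2.5},
    {"tx": 0,"ty": 0,"tz": 0,"ax": 0,"ay": 0,"az": 0,"claw": 1},
    {"tx": 0,"ty": 0,"tz": 0,"ax": 0,"ay": 0,"az": 0,"claw": 1},
    {"tx": 0,"ty": 0,"tz": 0,"ax": 0,"ay": 0,"az": 0,"claw": 1},
    {"tx": 0,"ty": 0,"tz": 0,"ax": 0,"ay": 0,"az": 0,"claw": 1},
    {"tx": 0,"ty": 0,"tz": 0,"ax": 0,"ay": 0,"az": 0,"claw": 1},
  ],
)

```text
time_s: 6.95
tcp_pos: [0.6893, 0.0856, -0.016]
ee_rot: [[0.216, -0.976, -0.001], [-0.976, -0.216, -0.0], [0.0, 0.001, -1.0]]
wrist_force: [-1.6, -0.8, 1.5]
gripper_width: 0.273
gripper_force: 30.0
```

Gripped: 23.8 mm wide at 30 N. Next I'll lift, turn and carry.

drive_tool(
  rows=[
    {"tx": 0,"ty": 0,"tz": -0.5,"ax": 0,"ay": 0,"az": 0,"claw": 1},
    {"tx": 0,"ty": 0,"tz": -1,"ax": 0,"ay": 0,"az": 0,"claw": 1},
    {"tx": 0,"ty": 0,"tz": -2,"ax": 0,"ay": 0,"az": 0,"claw": 1},
    {"tx": 0,"ty": 0,"tz": -2.5,"ax": 0,"ay": 0,"az": 0,"claw": 1},
    {"tx": 0,"ty": 0,"tz": -2,"ax": 0,"ay": 0,"az": 0,"claw": 1},
    {"tx": 0,"ty": 0,"tz": -1,"ax": 0,"ay": 0,"az": 0,"claw": 1},
    {"tx": 0.5,"ty": 1,"tz": 0,"ax": 0,"ay": 0,"az": 0,"claw": 1},
    {"tx": 1,"ty": 2,"tz": 0,"ax": 0,"ay": 0,"az": 0,"claw": 1},
    {"tx": 1.25,"ty": 2.5,"tz": 0,"ax": 0,"ay": 0,"az": 0,"claw": 1},
    {"tx": 1.5,"ty": 3,"tz": 0,"ax": 0,"ay": 0,"az": 0,"claw": 1},
  ],
)

```text
time_s: 7.78
tcp_pos: [0.6157, 0.026, 0.0734]
ee_rot: [[0.217, -0.976, 0.0], [-0.976, -0.217, 0.0], [-0.0, -0.001, -1.0]]
wrist_force: [-0.4, 0.2, -2.8]
gripper_width: 0.274
gripper_force: 30.0
```

drive_tool(
  rows=[
    {"tx": 1.5,"ty": 3,"tz": 0,"ax": 0,"ay": 0,"az": 0,"claw": 1},
    {"tx": 1.5,"ty": 3,"tz": 0,"ax": 0,"ay": 0,"az": 0,"claw": 1},
    {"tx": 1.5,"ty": 3,"tz": 0,"ax": 0,"ay": 0,"az": 0,"claw": 1},
    {"tx": 1.5,"ty": 3,"tz": 0,"ax": 0,"ay": 0,"az": 0,"claw": 1},
    {"tx": 1.5,"ty": 2.7,"tz": 0,"ax": 0,"ay": 0,"az": 0,"claw": 1},
    {"tx": 1,"ty": 1.6,"tz": 0,"ax": 0,"ay": 0,"az": 0.06,"claw": 1},
    {"tx": 0.5,"ty": 0.5,"tz": 0,"ax": 0,"ay": 0,"az": 0.08,"claw": 1},
    {"tx": 0,"ty": 0,"tz": 0,"ax": 0,"ay": 0,"az": 0.08,"claw": 1},
    {"tx": 0,"ty": 0,"tz": 0,"ax": 0,"ay": 0,"az": 0.08,"claw": 1},
    {"tx": 0,"ty": 0,"tz": 0,"ax": 0,"ay": 0,"az": 0,"claw": 1},
  ],
)

```text
time_s: 8.62
tcp_pos: [0.4709, -0.0983, 0.0741]
ee_rot: [[-0.084, -0.996, 0.0], [-0.996, 0.084, 0.0], [-0.0, -0.0, -1.0]]
wrist_force: [0.5, -0.7, -2.7]
gripper_width: 0.271
gripper_force: 30.0
```

```bash
cat > look.py <<'E'
import sys
from h import *
n=sys.argv[1]
im,d=capture("side");it,dt=capture("top");np.savez(n+".npz",im=im,d=d,it=it,dt=dt)
a=cv2.resize(im[160:290,270:370,::-1],(460,598),interpolation=cv2.INTER_CUBIC)
b=cv2.resize(it[215:285,300:365,::-1],(334,360),interpolation=cv2.INTER_CUBIC)
o=np.zeros((600,800,3),np.uint8);o[:598,:460]=a;o[:360,462:796]=b;cv2.imwrite(f"pics/{n}.png",o)
s=sense();print(s["time_s"],s["tcp_pos"].round(4) if hasattr(s["tcp_pos"],'round') else s["tcp_pos"],np.round(s["ee_rot"],3).tolist(),s["gripper_width"],s["gripper_force"],s["wrist_force"])
E
python3 look.py L1
```

```text
8.7167 [ 0.4711 -0.0981  0.074 ] [[-0.08, -0.997, 0.0], [-0.997, 0.08, 0.0], [-0.0, -0.0, -1.0]] 0.2749811262404647 29.997579753398895 [-0.69441724  0.01627983 -3.15366365]
```

View pics/L1.png

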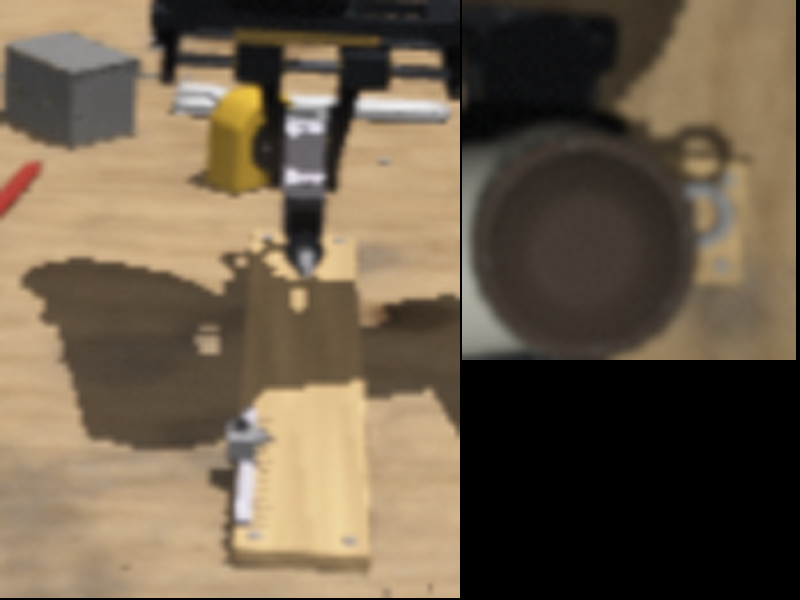

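The stay is now above the jig and aligned with it. In the top view only the ring's right arc shows, around panel (714,213), and the side view hides the ring. I'll refine the board and peg from the first picture and fit the visible ring arc.

```bash
python3 - <<'E'
from h import *
from scipy.optimize import least_squares
it=np.load("top0.npz")["im"];hsv=cv2.cvtColor(it,cv2.COLOR_RGB2HSV)
lab=cv2.cvtColor(it,cv2.COLOR_RGB2LAB).astype(int)
print("hsv board",hsv[252,260],hsv[250,320],"bench",hsv[225,260],hsv[280,250],hsv[262,370])
m=np.zeros(hsv.shape[:2],np.uint8);roi=(slice(225,280),slice(195,365))
m[roi]=((hsv[...,2]>150)&(hsv[...,1]>70))[roi]
m=cv2.morphologyEx(m,cv2.MORPH_OPEN,np.ones((3,3)))
c=max(cv2.findContours(m,0,1)[0],key=cv2.contourArea)[:,0]
q=np.array([onz("top",u,v,.012)[:2] for u,v in cv2.convexHull(c)[:,0]],np.float32)
r=cv2.minAreaRect(q);print("board",np.round(r[0],4),np.round(r[1],4),r[2])
# peg: low saturation pixels at the peg's end, in top0
for nm,X in(("peg base",(.4582,-.1989,.012)),("peg top",(.4582,-.1989,.053))): print(nm,np.round(proj("top",X),1),np.round(proj("side",X),1))
g=(hsv[...,1]<70);print("peg lowsat cols/rows",[(u,v,int(hsv[v,u,2])) for v in range(248,265) for u in range(334,350) if g[v,u]])
z=np.load("L1.npz");h2=cv2.cvtColor(z["it"],cv2.COLOR_RGB2HSV)
e=[(u,v) for v in range(244,268) for u in range(345,358) if h2[v,u,1]<70 and h2[v,u,2]>90]
print("ring px",len(e)); w=np.array([onz("top",u,v,.109)[:2] for u,v in e])
f=least_squares(lambda p:np.hypot(*(w-p).T)-.0135,[.4626,-.1985]);print("ring fit",f.x.round(4),np.abs(f.fun).max().round(4))
E
```

```text
hsv board [ 19 102 165] [ 19 101 172] bench [ 17  85 114] [ 18  91 146] [ 18 101 134]
board [ 0.4701 -0.0187] [0.4377 0.0682] 84.96565246582031
peg base [341.3 256.2] [335.1 215. ]
peg top [343.5 257.1] [336.  202.2]
peg lowsat cols/rows [(339, 253, 146), (340, 253, 132), (341, 253, 106), (342, 253, 84), (338, 254, 135), (339, 254, 128), (340, 254, 115), (341, 254, 89), (342, 254, 63), (343, 254, 59), (337, 255, 134), (338, 255, 127), (339, 255, 117), (340, 255, 97), (341, 255, 72), (342, 255, 53), (343, 255, 52), (344, 255, 73), (337, 256, 132), (338, 256, 126), (339, 256, 110), (340, 256, 81), (341, 256, 56), (342, 256, 54), (343, 256, 64), (344, 256, 80), (337, 257, 134), (338, 257, 128), (339, 257, 110), (340, 257, 78), (341, 257, 61), (342, 257, 75), (343, 257, 90), (344, 257, 97), (345, 257, 118), (337, 258, 141), (338, 258, 130), (339, 258, 117), (340, 258, 92), (341, 258, 78), (342, 258, 87), (343, 258, 102), (344, 258, 107), (345, 258, 126), (337, 259, 151), (338, 259, 137), (339, 259, 127), (340, 259, 113), (341, 259, 100), (342, 259, 99), (343, 259, 103), (344, 259, 113), (338, 260, 146), (339, 260, 137), (340, 260, 127), (341, 260, 119), (342, 260, 117), (343, 260, 121), (344, 260, 135), (339, 261, 151), (340, 261, 144), (341, 261, 139), (342, 261, 141), (343, 261, 148)]
ring px 80
ring fit [ 0.4626 -0.1993] 0.0159
```

```bash
python3 - <<'E'
from h import *
from scipy.optimize import least_squares
im=np.load("side0.npz")["im"];h=cv2.cvtColor(im,cv2.COLOR_RGB2HSV).astype(int)
for v in range(203,214,2): print(v,[f"{h[v,u,1]}/{h[v,u,2]}" for u in range(331,343)])
z=np.load("L1.npz");h2=cv2.cvtColor(z["it"],cv2.COLOR_RGB2HSV).astype(int)
for v in range(248,266): print(v,[f"{h2[v,u,1]}/{h2[v,u,2]}" for u in range(344,356)])
E
```

```text
203 ['92/186', '92/185', '95/185', '92/180', '71/150', '32/128', '42/145', '78/171', '91/182', '95/182', '95/180', '97/181']
205 ['88/191', '88/191', '89/187', '79/151', '38/101', '8/96', '11/112', '58/149', '85/180', '90/187', '91/185', '91/183']
207 ['91/190', '90/192', '90/188', '79/149', '35/96', '6/90', '12/107', '59/142', '85/174', '89/184', '91/185', '93/183']
209 ['92/195', '92/197', '90/192', '79/146', '20/89', '6/92', '12/108', '71/159', '91/184', '94/185', '92/185', '94/182']
211 ['95/218', '94/211', '92/188', '73/132', '14/88', '5/94', '24/116', '81/183', '92/216', '94/217', '92/213', '89/203']
213 ['96/201', '93/192', '82/165', '47/115', '6/86', '3/96', '31/125', '73/186', '85/217', '91/222', '93/222', '93/216']
248 ['105/131', '104/150', '103/158', '104/152', '103/134', '100/110', '81/104', '69/130', '77/160', '88/171', '98/172', '98/158']
249 ['94/95', '94/111', '94/120', '95/113', '94/95', '82/90', '54/103', '38/128', '53/153', '76/167', '94/169', '101/159']
250 ['39/86', '35/96', '38/100', '37/96', '43/89', '54/95', '47/113', '42/135', '47/152', '74/166', '93/170', '
[... 1162 characters left out ...]
 '19/118', '8/123', '22/137', '52/153', '80/169', '96/172', '100/161', '96/152']
261 ['47/71', '31/83', '19/105', '10/122', '14/130', '27/141', '53/154', '77/166', '92/177', '98/175', '98/161', '95/148']
262 ['54/71', '37/90', '30/118', '31/139', '43/149', '64/160', '83/169', '92/177', '97/181', '99/178', '97/160', '94/146']
263 ['63/73', '65/98', '69/133', '74/158', '82/168', '90/173', '97/176', '99/178', '99/180', '101/175', '97/160', '93/146']
264 ['72/74', '85/102', '93/140', '95/166', '97/171', '96/170', '93/170', '93/173', '98/177', '99/172', '95/156', '92/142']
265 ['71/75', '93/102', '100/140', '101/162', '93/165', '78/156', '65/154', '75/160', '92/169', '97/166', '95/151', '89/138']
```

```bash
python3 - <<'E'
from h import *
r=onz("top",345.7,256.35,.109);p=onz("top",341.1,257.0,.013)
print("ring",r.round(4),"peg(flange)",p.round(4),"px top",np.round(proj("top",(p[0],p[1],.053)),1),"side mid",np.round(proj("side",(p[0],p[1],.036)),1))
d=p-r;x=np.array([-.084,-.996]);y=np.array([-.996,.084]);print("delta",d.round(4),"tx",x@d[:2],"ty",y@d[:2])
E
```

```text
ring [ 0.4633 -0.1958  0.109 ] peg(flange) [ 0.4561 -0.1983  0.013 ] px top [343.3 257.8] side mid [336.4 207.6]
delta [-0.0073 -0.0025 -0.096 ] tx 0.0030536488309082614 ty 0.007019539835367625
```

drive_tool(
  rows=[
    {"tx": 0.1,"ty": 0.4,"tz": 0,"ax": 0,"ay": 0,"az": 0.002,"claw": 1},
    {"tx": 0.1,"ty": 0.28,"tz": 0.5,"ax": 0,"ay": 0,"az": 0,"claw": 1},
    {"tx": 0,"ty": 0,"tz": 1,"ax": 0,"ay": 0,"az": 0,"claw": 1},
    {"tx": 0,"ty": 0,"tz": 1,"ax": 0,"ay": 0,"az": 0,"claw": 1},
    {"tx": 0,"ty": 0,"tz": 0.8,"ax": 0,"ay": 0,"az": 0,"claw": 1},
    {"tx": 0,"ty": 0,"tz": 0.5,"ax": 0,"ay": 0,"az": 0,"claw": 1},
    {"tx": 0,"ty": 0,"tz": 0,"ax": 0,"ay": 0,"az": 0,"claw": 1},
    {"tx": 0,"ty": 0,"tz": 0,"ax": 0,"ay": 0,"az": 0,"claw": 1},
  ],
)

```text
time_s: 9.38
tcp_pos: [0.4641, -0.0996, 0.0356]
ee_rot: [[-0.084, -0.997, -0.001], [-0.997, 0.084, -0.0], [0.0, 0.001, -1.0]]
wrist_force: [-0.8, -1.0, -2.1]
gripper_width: 0.275
gripper_force: 30.0
```

drive_tool(
  rows=[
    {"tx": 0,"ty": 0,"tz": 0.3,"ax": 0,"ay": 0,"az": 0,"claw": 1},
    {"tx": 0,"ty": 0,"tz": 0.3,"ax": 0,"ay": 0,"az": 0,"claw": 1},
    {"tx": 0,"ty": 0,"tz": 0.3,"ax": 0,"ay": 0,"az": 0,"claw": 1},
    {"tx": 0,"ty": 0,"tz": 0.3,"ax": 0,"ay": 0,"az": 0,"claw": 1},
    {"tx": 0,"ty": 0,"tz": 0,"ax": 0,"ay": 0,"az": 0,"claw": 1},
  ],
)

```text
time_s: 9.8
tcp_pos: [0.4637, -0.0996, 0.0233]
ee_rot: [[-0.084, -0.996, -0.001], [-0.996, 0.084, -0.0], [0.0, 0.001, -1.0]]
wrist_force: [-0.1, 0.0, -3.0]
gripper_width: 0.277
gripper_force: 30.0
```

```bash
python3 look.py L2; python3 -c "
from h import *
s=sense();print(s['moment'])"
```

```text
9.9 [ 0.4641 -0.0996  0.0237] [[-0.084, -0.996, -0.0], [-0.996, 0.084, -0.0], [0.0, 0.0, -1.0]] 0.27132852788280437 29.997503757476807 [ 0.17932913 -0.5103852  -3.33390297]
[ 0.04697196 -0.0958214   0.014623  ]
```

View pics/L2.png

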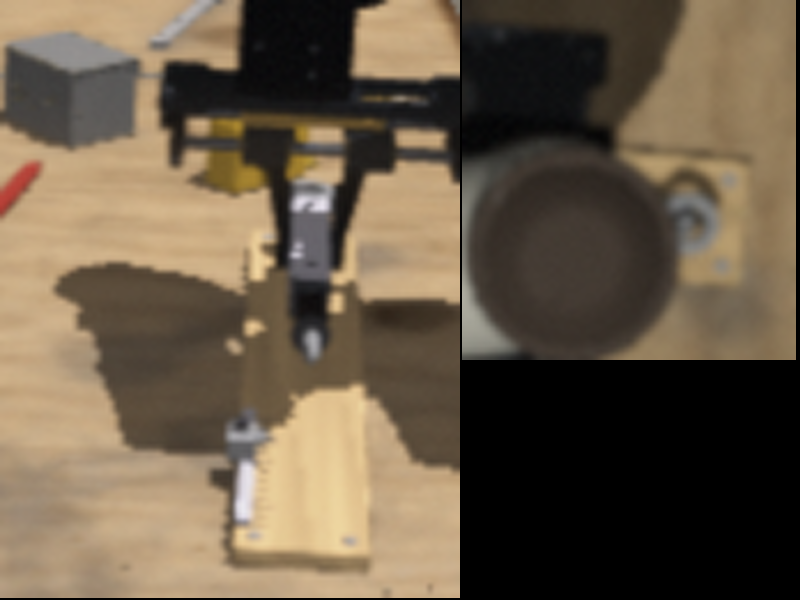

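In the top view the peg sits inside the ring (panel ≈(688,218)) with no contact force. I'll lower the rest of the way.

drive_tool(
  rows=[
    {"tx": 0,"ty": 0,"tz": 0.5,"ax": 0,"ay": 0,"az": 0,"claw": 1},
    {"tx": 0,"ty": 0,"tz": 0.6,"ax": 0,"ay": 0,"az": 0,"claw": 1},
    {"tx": 0,"ty": 0,"tz": 0.6,"ax": 0,"ay": 0,"az": 0,"claw": 1},
    {"tx": 0,"ty": 0,"tz": 0.5,"ax": 0,"ay": 0,"az": 0,"claw": 1},
    {"tx": 0,"ty": 0,"tz": 0.3,"ax": 0,"ay": 0,"az": 0,"claw": 1},
    {"tx": 0,"ty": 0,"tz": 0,"ax": 0,"ay": 0,"az": 0,"claw": 1},
  ],
)

```text
time_s: 10.4
tcp_pos: [0.4635, -0.0996, -0.0021]
ee_rot: [[-0.084, -0.996, -0.002], [-0.996, 0.084, -0.0], [0.0, 0.002, -1.0]]
wrist_force: [-0.0, 0.1, -2.4]
gripper_width: 0.273
gripper_force: 30.0
```

drive_tool(
  rows=[
    {"tx": 0,"ty": 0,"tz": 0.2,"ax": 0,"ay": 0,"az": 0,"claw": 1},
    {"tx": 0,"ty": 0,"tz": 0,"ax": 0,"ay": 0,"az": 0,"claw": 2.2},
    {"tx": 0,"ty": 0,"tz": 0,"ax": 0,"ay": 0,"az": 0,"claw": 2.8},
    {"tx": 0,"ty": 0,"tz": 0,"ax": 0,"ay": 0,"az": 0,"claw": 3.5},
    {"tx": 0,"ty": 0,"tz": 0,"ax": 0,"ay": 0,"az": 0,"claw": 4.5},
    {"tx": 0,"ty": 0,"tz": 0,"ax": 0,"ay": 0,"az": 0,"claw": 4.5},
    {"tx": 0,"ty": 0,"tz": 0,"ax": 0,"ay": 0,"az": 0,"claw": 4.5},
    {"tx": 0,"ty": 0,"tz": 0,"ax": 0,"ay": 0,"az": 0,"claw": 4.5},
  ],
)

```text
time_s: 11.07
tcp_pos: [0.4644, -0.0995, -0.003]
ee_rot: [[-0.084, -0.996, 0.001], [-0.996, 0.084, 0.0], [-0.0, -0.001, -1.0]]
wrist_force: [0.3, -0.0, 0.4]
gripper_width: 0.506
gripper_force: 0.0
```

drive_tool(
  rows=[
    {"tx": 0,"ty": 0,"tz": -1,"ax": 0,"ay": 0,"az": 0,"claw": 4.5},
    {"tx": 0,"ty": 0,"tz": -2,"ax": 0,"ay": 0,"az": 0,"claw": 4.5},
    {"tx": 0,"ty": 0,"tz": -3,"ax": 0,"ay": 0,"az": 0,"claw": 4.5},
    {"tx": 0,"ty": 0,"tz": -3,"ax": 0,"ay": 0,"az": 0,"claw": 4.5},
    {"tx": 0,"ty": 0,"tz": -3,"ax": 0,"ay": 0,"az": 0,"claw": 4.5},
    {"tx": -2.5,"ty": 0,"tz": 0,"ax": 0,"ay": 0,"az": 0,"claw": 4.5},
    {"tx": -2.5,"ty": 0,"tz": 0,"ax": 0,"ay": 0,"az": 0,"claw": 4.5},
    {"tx": -2.5,"ty": 0,"tz": 0,"ax": 0,"ay": 0,"az": 0,"claw": 4.5},
    {"tx": -2.5,"ty": 0,"tz": 0,"ax": 0,"ay": 0,"az": 0,"claw": 4.5},
    {"tx": 0,"ty": 0,"tz": 0,"ax": 0,"ay": 0,"az": 0,"claw": 4.5},
  ],
)

```text
time_s: 11.9
tcp_pos: [0.4734, 0.0029, 0.1173]
ee_rot: [[-0.08, -0.997, 0.002], [-0.997, 0.08, 0.001], [-0.001, -0.002, -1.0]]
wrist_force: [0.5, -0.1, -0.7]
gripper_width: 0.52
gripper_force: 0.0
```

```bash
sed -i 's/215:285,300:365,::-1\],(334,360)/215:285,285:365,::-1],(334,292)/; s/o\[:360,462:796\]/o[:292,462:796]/' look.py; python3 look.py L3
```

```text
12.0 [0.4725 0.0008 0.1169] [[-0.082, -0.997, -0.0], [-0.997, 0.082, 0.0], [-0.0, 0.0, -1.0]] 0.5165798887121533 0.0 [-0.64971282 -0.40851127 -0.06248748]
```

View pics/L3.png

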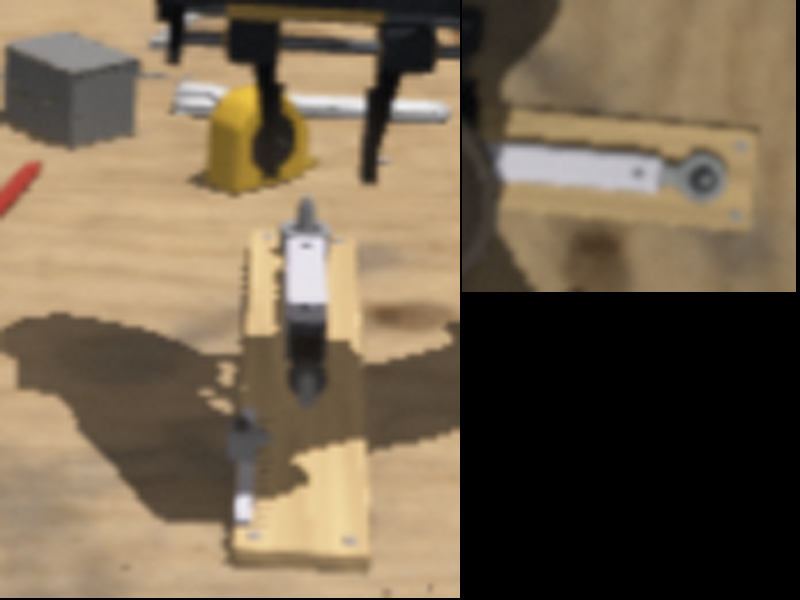

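The ring is down over the peg (top panel (703,178)) and the stay lies along the board, with its tip at side panel (307,402). Next I'll measure the eye, tip and marker along the board.

```bash
python3 - <<'E'
from h import *
D=np.array([.0845,.9964]);N=np.array([-.9964,.0845]);P=np.array([.4561,-.1983])
def J(X): q=np.array(X[:2])-P; return (round(1000*(q@D),1),round(1000*(q@N),1))
z=np.load("L3.npz")
hs=cv2.cvtColor(z["it"],cv2.COLOR_RGB2HSV).astype(int)
pts=[(u,v) for v in range(245,270) for u in range(336,352) if hs[v,u,1]<60]
c=np.mean(pts,0);print("ring blob",len(pts),c.round(2),J(onz("top",342.7,257.7,.031)))
w=[(u,v) for v in range(240,270) for u in range(290,340) if hs[v,u,1]<45 and hs[v,u,2]>150]
w=np.array(w);i=w[:,0]>w[:,0].max()-2;print("tube ring-end",w[:,0].max(),J(onz("top",w[:,0].max()+.5,w[i][:,1].mean(),.036)),"expect 30")
im=z["im"];h=cv2.cvtColor(im,cv2.COLOR_RGB2HSV).astype(int)
print("tip px",J(onz("side",336.7,247.2,.024)),"expect 260")
for v in range(241,252): print(v,[f"{h[v,u,1]}/{h[v,u,2]}" for u in range(331,343)])
t0=np.load("top0.npz")["im"];h0=cv2.cvtColor(t0,cv2.COLOR_RGB2HSV).astype(int)
for v in range(229,243): print(v,[f"{h0[v,u,1]}/{h0[v,u,2]}" for u in range(228,246)])
for u,v in ((235.5,237.5),(231.5,236),(240.5,236)): print(u,v,J(onz("top",u,v,.030)))
s0=np.load("side0.npz")["im"];h1=cv2.cvtColor(s0,cv2.COLOR_RGB2HSV).astype(int)
for v in range(249,262): print(v,[f"{h1[v,u,1]}/{h1[v,u,2]}" for u in range(318,333)])
for v in (254,255,256): print(v,J(onz("side",329,v,.028)))
E
```

```text
ring blob 126 [342.3  257.42] (np.float64(-1.8), np.float64(0.8))
tube ring-end 332 (np.float64(27.9), np.float64(-0.3)) expect 30
tip px (np.float64(251.6), np.float64(0.7)) expect 260
241 ['100/110', '89/83', '40/51', '16/49', '13/57', '12/65', '12/64', '10/51', '27/48', '59/61', '93/90', '103/104']
242 ['100/110', '84/82', '35/51', '19/53', '11/67', '10/78', '10/75', '12/62', '21/49', '49/57', '91/87', '101/104']
243 ['99/108', '83/86', '45/57', '14/54', '7/70', '7/78', '10/77', '8/63', '20/52', '58/62', '86/89', '101/101']
244 ['98/109', '92/97', '69/70', '26/59', '11/71', '13/79', '7/77', '12/66', '31/57', '82/78', '96/96', '99/103']
245 ['100/110', '98/109', '89/92', '56/73', '20/75', '10/79', '13/78', '29/71', '67/76', '93/93', '99/103', '102/105']
246 ['100/110', '102/110', '99/108', '79/97', '36/84', '13/78', '13/79', '43/83', '86/95', '99/103', '100/105', '98/104']
247 ['100/110', '100/112', '101/111', '86/101', '49/88', '22/83', '24/84', '64/92', '93/101', '100/105', '100/107', '101/106']
248 ['101/111', '100/110', '100/110', '97/108', '82/99', '54/94', '58/93', '86/101', 
[... 4463 characters left out ...]
2', '0/89', '3/92', '6/90', '11/95', '55/130', '85/177', '92/197', '94/214', '93/224', '93/223', '94/220', '94/216']
259 ['66/140', '45/113', '20/89', '6/86', '5/103', '7/109', '12/109', '66/154', '88/200', '93/215', '93/216', '92/221', '91/223', '95/220', '94/216']
260 ['64/144', '61/122', '51/90', '30/92', '7/143', '12/165', '8/153', '46/151', '86/181', '90/204', '91/205', '93/216', '94/223', '93/220', '94/217']
261 ['67/133', '69/126', '66/100', '36/105', '9/178', '11/215', '10/205', '44/184', '91/191', '92/207', '92/218', '94/225', '92/224', '95/221', '94/217']
254 (np.float64(302.2), np.float64(-18.7))
255 (np.float64(307.8), np.float64(-18.7))
256 (np.float64(313.3), np.float64(-18.6))
```

The marker point is about 306.5 mm from the peg (the side view gives 305.5). The tip is at about 258 mm and the handle at about 198 mm, with the TCP above it. The pull is therefore about 48.5 mm, within the stated range. I'll descend on the handle.

drive_tool(
  rows=[
    {"tx": 0,"ty": 0,"tz": 1,"ax": 0,"ay": 0,"az": 0,"claw": 4.5},
    {"tx": 0,"ty": 0,"tz": 2,"ax": 0,"ay": 0,"az": 0,"claw": 4.5},
    {"tx": 0,"ty": 0,"tz": 2.5,"ax": 0,"ay": 0,"az": 0,"claw": 4.5},
    {"tx": 0,"ty": 0,"tz": 2,"ax": 0,"ay": 0,"az": 0,"claw": 4.5},
    {"tx": 0,"ty": 0,"tz": 1.5,"ax": 0,"ay": 0,"az": 0,"claw": 4.5},
    {"tx": 0,"ty": 0,"tz": 1,"ax": 0,"ay": 0,"az": 0,"claw": 4},
    {"tx": 0,"ty": 0,"tz": 1,"ax": 0,"ay": 0,"az": 0,"claw": 4},
    {"tx": 0,"ty": 0,"tz": 0.8,"ax": 0,"ay": 0,"az": 0,"claw": 4},
    {"tx": 0,"ty": 0,"tz": 0.3,"ax": 0,"ay": 0,"az": 0,"claw": 4},
    {"tx": 0,"ty": 0,"tz": 0,"ax": 0,"ay": 0,"az": 0,"claw": 4},
  ],
)

```text
time_s: 12.83
tcp_pos: [0.4721, -0.0006, -0.0048]
ee_rot: [[-0.085, -0.996, -0.002], [-0.996, 0.085, -0.001], [0.001, 0.002, -1.0]]
wrist_force: [-0.1, 1.1, 0.4]
gripper_width: 0.461
gripper_force: 0.0
```

drive_tool(
  rows=[
    {"tx": 0,"ty": 0,"tz": 0,"ax": 0,"ay": 0,"az": 0,"claw": 3},
    {"tx": 0,"ty": 0,"tz": 0,"ax": 0,"ay": 0,"az": 0,"claw": 2.3},
    {"tx": 0,"ty": 0,"tz": 0,"ax": 0,"ay": 0,"az": 0,"claw": 1.8},
    {"tx": 0,"ty": 0,"tz": 0,"ax": 0,"ay": 0,"az": 0,"claw": 1},
    {"tx": 0,"ty": 0,"tz": 0,"ax": 0,"ay": 0,"az": 0,"claw": 0.5},
    {"tx": 0,"ty": 0,"tz": 0,"ax": 0,"ay": 0,"az": 0,"claw": 0.5},
    {"tx": 0,"ty": 0,"tz": 0,"ax": 0,"ay": 0,"az": 0,"claw": 0.5},
    {"tx": 0,"ty": 0,"tz": 0,"ax": 0,"ay": 0,"az": 0,"claw": 0.5},
  ],
)

```text
time_s: 13.5
tcp_pos: [0.4728, 0.0002, -0.0038]
ee_rot: [[-0.084, -0.996, 0.0], [-0.996, 0.084, 0.0], [-0.0, -0.0, -1.0]]
wrist_force: [-1.6, 0.8, 3.9]
gripper_width: 0.183
gripper_force: 30.0
```

The handle is gripped (15.9 mm wide, 30 N), so I'll pull slowly.

drive_tool(
  rows=[
    {"tx": -0.3,"ty": 0,"tz": 0,"ax": 0,"ay": 0,"az": 0,"claw": 0.5},
    {"tx": -0.5,"ty": 0,"tz": 0,"ax": 0,"ay": 0,"az": 0,"claw": 0.5},
    {"tx": -0.5,"ty": 0,"tz": 0,"ax": 0,"ay": 0,"az": 0,"claw": 0.5},
    {"tx": -0.5,"ty": 0,"tz": 0,"ax": 0,"ay": 0,"az": 0,"claw": 0.5},
    {"tx": -0.6,"ty": 0,"tz": 0,"ax": 0,"ay": 0,"az": 0,"claw": 0.5},
    {"tx": -0.6,"ty": 0,"tz": 0,"ax": 0,"ay": 0,"az": 0,"claw": 0.5},
    {"tx": -0.6,"ty": 0,"tz": 0,"ax": 0,"ay": 0,"az": 0,"claw": 0.5},
    {"tx": -0.6,"ty": 0,"tz": 0,"ax": 0,"ay": 0,"az": 0,"claw": 0.5},
    {"tx": -0.4,"ty": 0,"tz": 0,"ax": 0,"ay": 0,"az": 0,"claw": 0.5},
    {"tx": -0.2,"ty": 0,"tz": 0,"ax": 0,"ay": 0,"az": 0,"claw": 0.5},
  ],
)

```text
time_s: 14.33
tcp_pos: [0.4761, 0.0476, -0.0042]
ee_rot: [[-0.083, -0.997, -0.002], [-0.997, 0.083, -0.002], [0.002, 0.001, -1.0]]
wrist_force: [1.2, -9.1, 3.9]
gripper_width: 0.184
gripper_force: 30.0
```

drive_tool(
  rows=[
    {"tx": 0,"ty": 0,"tz": 0,"ax": 0,"ay": 0,"az": 0,"claw": 0.5},
    {"tx": 0,"ty": 0,"tz": 0,"ax": 0,"ay": 0,"az": 0,"claw": 0.5},
    {"tx": 0,"ty": 0,"tz": 0,"ax": 0,"ay": 0,"az": 0,"claw": 0.5},
    {"tx": 0,"ty": 0,"tz": 0,"ax": 0,"ay": 0,"az": 0,"claw": 0.5},
  ],
)

```text
time_s: 14.67
tcp_pos: [0.4762, 0.0473, -0.0042]
ee_rot: [[-0.083, -0.997, -0.001], [-0.997, 0.083, -0.002], [0.002, 0.001, -1.0]]
wrist_force: [1.0, -8.7, 4.3]
gripper_width: 0.181
gripper_force: 30.0
```

```bash
python3 - <<'E'
from h import *
im,d=capture("side");it,dt=capture("top");np.savez("L4.npz",im=im,d=d,it=it,dt=dt)
a=cv2.resize(im[190:290,300:366,::-1],(396,600),interpolation=cv2.INTER_CUBIC)
b=cv2.resize(it[215:285,210:310,::-1],(400,280),interpolation=cv2.INTER_CUBIC)
o=np.zeros((600,800,3),np.uint8);o[:,:396]=a;o[:280,400:]=b;cv2.imwrite("pics/L4.png",o)
s=sense();print(s["time_s"],s["tcp_pos"],s["wrist_force"],s["gripper_force"],s["gripper_width"])
E
```

```text
14.7667 [ 0.47613706  0.04727566 -0.00419176] [ 1.35643755 -7.60985632  4.98690126] 30.000311136245728 0.18077674329852672
```

View pics/L4.png

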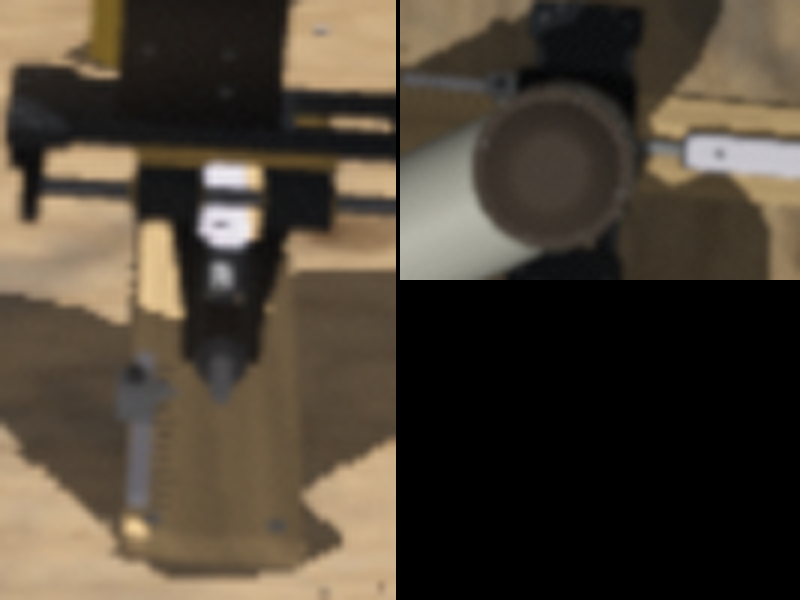

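The plunger is out, with the rod visible. The tip is at side panel (222,400) and the marker point at (170,391). I'll compare them at sub-pixel level.

```bash
python3 - <<'E'
from h import *
D=np.array([.0845,.9964]);N=np.array([-.9964,.0845]);P=np.array([.4561,-.1983])
def J(X): q=np.array(X[:2])-P; return (round(1000*float(q@D),1),round(1000*float(q@N),1))
z=np.load("L4.npz");h=cv2.cvtColor(z["im"],cv2.COLOR_RGB2HSV).astype(int)
print("tip");[print(v,[f"{h[v,u,1]}/{h[v,u,2]}" for u in range(332,343)]) for v in range(250,261)]
print("marker");[print(v,[f"{h[v,u,1]}/{h[v,u,2]}" for u in range(320,333)]) for v in range(250,260)]
for v in (256,257,258): print(v,J(onz("side",336.7,v,.024)))
for v in (254,255): print(v,J(onz("side",328.5,v,.028)))
print("tcp J",J((.4761,.0473)))
t=z["it"];hs=cv2.cvtColor(t,cv2.COLOR_RGB2HSV).astype(int)
print("tube front row",[f"{hs[253,u,1]}/{hs[253,u,2]}" for u in range(270,292)])
for u in (280.5,281.5): print(u,J(onz("top",u,253,.036)),"slid eye->expect ~174")
E
```

```text
tip
250 ['62/58', '17/44', '5/47', '8/65', '3/74', '4/72', '8/61', '11/47', '23/44', '73/56', '92/64']
251 ['81/76', '31/50', '10/51', '4/65', '7/74', '3/74', '8/63', '5/48', '46/55', '87/85', '97/100']
252 ['91/90', '64/64', '19/55', '4/67', '7/76', '7/76', '8/64', '19/53', '65/67', '95/94', '101/104']
253 ['103/102', '87/85', '46/67', '11/69', '7/75', '7/75', '15/69', '58/70', '91/90', '98/104', '101/106']
254 ['102/103', '99/98', '74/86', '23/77', '7/76', '10/77', '39/79', '86/92', '100/102', '99/106', '102/108']
255 ['99/103', '99/100', '84/94', '38/81', '7/77', '10/79', '59/90', '93/102', '103/104', '103/106', '102/108']
256 ['100/102', '101/101', '94/98', '62/90', '27/84', '33/85', '76/97', '98/104', '101/106', '102/107', '100/107']
257 ['98/104', '99/100', '99/100', '86/98', '72/96', '74/97', '93/102', '100/105', '102/105', '99/108', '100/110']
258 ['99/103', '100/99', '98/101', '99/103', '97/105', '98/107', '101/106', '101/106', '102/105', '98/107', '103/109']
259 ['102/103', '104/101', '99/103', '99/103', '100/107', '99/108', '102/108', '101/106', '100/105', '99/108', '102/1
[... 1101 characters left out ...]
'101/106', '101/106', '98/104']
258 ['3/83', '6/83', '3/84', '0/83', '3/82', '30/84', '74/89', '93/96', '97/103', '101/109', '100/107', '102/105', '99/103']
259 ['13/81', '9/82', '6/86', '6/87', '6/86', '40/89', '86/98', '97/105', '98/104', '101/106', '100/107', '100/107', '102/103']
256 (302.4, 0.5)
257 (308.0, 0.4)
258 (313.5, 0.4)
254 (302.4, -19.9)
255 (308.0, -19.9)
tcp J (246.4, 0.8)
tube front row ['43/42', '45/57', '47/86', '50/118', '52/137', '51/140', '46/140', '41/137', '36/133', '31/122', '14/112', '9/143', '10/187', '8/202', '8/203', '9/202', '9/202', '9/199', '9/180', '11/156', '11/156', '11/184']
280.5 (174.5, 2.9) slid eye->expect ~174
281.5 (171.7, 2.6) slid eye->expect ~174
```

The tip measures 305–308 mm and the marker point 306.6 mm, so they are level within about 1.5 mm. The pull force is steady at about 8–9 N and the ring is on the peg. I'm handing in.

```bash
python3 -c "
from station import finish_job
print(finish_job())"
```

```text
the job is handed in; nothing more can be done
None
```

I handed the job in with the ring over the peg and the plunger held about 47 mm out, its tip level with the marker to within about 1.5 mm by my measurement; no verdict came back.

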